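# Open the pressure cap of a disinfectant sprayer

### The arm

A 6-joint arm with a two-finger parallel gripper is mounted at the origin on the work surface. World frame = base frame: x ahead of the robot, y to its left, z up, the work surface at z = 0. Lengths are in m, angles in rad, forces in N, time in s.
With the tool pointing down it reaches from about 0.3 to 0.875 m from the base axis. Payload 6.4 kg.
Tool frame: the origin (TCP) lies midway between the tips of the shut fingers; the grasp point (between the pads) lies 19 mm behind it (ctrl.grip_point_offset is the distance from the TCP to the grasp point, in m); z points along the fingers, y is the line along which they close (so a half turn about z gives the same grasp; the last joint's range is limited). The gripper opens to 85 mm and grips with 20 to 120 N. Pads are 22 mm wide; open, the fingers measure 114 mm over their backs; the gripper's body (76 mm by 85 mm) begins 54 mm behind the grasp point. The pads swing forward as they close: fully open they stand 13 mm farther back than shut.
Start: joints at [-1.424, 0.181, 1.607, -0, 1.354, -0.206], TCP at [0.199, -0.54, 0.231] pointing down, gripper open.
Joint ranges: [-2.99, 2.99], [-0.89, 2.07], [0.3, 2.58], [-1.14, 4.28], [0, 2.63], [-3.12, 3.12]. Speed limits (rad/s): [2.57, 2.57, 3.01, 3.14, 3.14, 3.14].

### API

Orientations are given as a unit quaternion [x, y, z, w].
In Python, from bench import ctrl, claw, kin, capture, status gives the robot as it stands. The module is installed in compiled form; this text tells all that it offers. Calls block until the motion is done:
- ctrl.move_ptp(position, orientation): joint-space move of the TCP to a pose.
- ctrl.servo_line(position, v=0.15, attitude=None): straight line of the TCP; attitude=None keeps the orientation; v is the mean speed in m/s.
- ctrl.set_joints(angles): joint-space move.
- claw.release() and claw.close(grip_force=None): open the fingers fully, or close them until they stop; grip_force is the grip in N (None keeps the last).
- ctrl.pause(seconds).
- kin.ik(position, orientation): joint angles nearest the present ones, or None.
- capture(name): name is "scene" or "side" or "wrist"; returns a dict with "img" (480x640x3 uint8, blue, green, red), "depth" (480x640 float32, m along the optical axis (not along the pixel's ray), 0 where there is no reading), "K" (3x3 intrinsics, pixels), "k1" (the pictures are not rectified: a ray, as slopes to the right and down, at radius r is drawn at 1 + k1 r^2 times it, then the intrinsics apply), "xyz" and "attitude" of the camera in the world; the wrist camera has in their place "hand_eye" (4x4, takes a point from camera to tool coordinates, whose origin is the TCP and whose axes are the flange's). Camera axes: x right, y up, looking along -z (the intrinsics and any distortion apply to the point x, -y, -z); pixel columns grow to the right and rows downward; lengths in m; the calibration is good to about 2 mm. A picture is of the moment at which its call begins: read the wrist's pose just before it.
A pose or a line that the arm cannot do raises ctrl.IKError and nothing moves.
- ctrl.finish_job(): hands the job in; it is judged then, once.
Readings, each from a call of its own:
- status.read_time_s(): time.
- status.read_joints(): joint angles.
- status.read_joint_vel(): joint speeds.
- status.read_tau(): joint torques, N m.
- status.read_eef_pos(): TCP position.
- status.read_tcp_rot(): TCP orientation.
- status.read_ft_force(): force on the tool from outside, world axes, zero at the start.
- status.read_torque(): the same for the moment, N m.
- status.read_opening(): finger opening in m.
- status.read_grip_force(): force on a finger pad.
Only numpy, scipy, OpenCV 4.12 (cv2) and the standard library are available. Lean on these libraries where they do the work, as an engineer would, in place of code of your own. Each camera call takes 0.05 s, during which the arm holds its last target. There are 200 camera calls.

### The job

The disinfectant sprayer is to be refilled: open its pressure cap by turning it anticlockwise to the first stop, leaving it there unpressed for two seconds to let the pressure out, then pressing it down and turning it on past the stop until it is released. Lift the cap off and set it down gently, right way up and flat, in the shallow steel tray beside the sprayer. Do not force the cap against its stops, do not drop it, and leave everything else where it is.

Things in the scene. Friction and masses are not known exactly. Their poses are not given: they have to be found in the camera images.
- cap_grip (a point): Black pressure cap on the sprayer's neck: round skirt, 70 mm across, 18 mm high, flat top with a straight wing grip standing on it (56 mm long, 14 mm thick, 26 mm high). About 100 g, loose. The point is the wing's centre: 31 mm above the skirt's foot, 13 mm above the flat top, 13 mm below the wing's top. x runs along the wing, y across it, z up.
- neck (a point): Centre of the rim of the sprayer's filler neck, on its axis, 175 mm above the counter; x and z as the sprayer. With the cap on, unpressed, the wing's centre is 23 mm above this point and the cap's x lies 0 to 10 degrees anticlockwise (seen from above) of the sprayer's x.
- sprayer: Stainless pressure sprayer in a cradle screwed to the counter: upright tank 170 mm across, 145 mm high, gauge on the shoulder at its -x side, outlet cock at +x, nothing beside the neck higher than its rim. Origin on the counter on the neck's axis, z up; its x axis is the zero of the cap's turn. Cap: first stop at 36 degrees anticlockwise of it, released from 75 to 86 degrees (end stop at 89).
- cap_seal (a joint): Sprung sealing plate under the cap: how far the cap is pressed down from its shut height, in m; 0 shut or at the first stop, -0.005 when the cap is off. The spring pushes up with 6 N at 0 and 1.2 N more per mm. The first stop's lip is 3.5 mm high: press down 4.5 to 5.5 mm (11 to 13 N) to pass under it; the cap bottoms at 6 mm. At the release the spring lifts the cap a few mm.
- tray: Shallow open steel tray, 220 mm (its x) by 170 mm (its y), 16 mm high, walls and floor 3 mm thick, fixed, left or right of the sprayer. Origin at the centre of its underside, z up. Two small brass parts stand near its +x wall; the half towards -x is empty. The cap lying in it has the wing's centre 34 mm above the counter.
- nozzle: Brass spray nozzle standing in the tray, 22 mm across, 34 mm high; leave it. Origin at its foot.
- coupler: Brass and steel coupler standing in the tray, 26 mm across, 26 mm high; leave it. Origin at its foot.
- lance: Spray lance lying behind the sprayer, 350 mm long with a black handle, 26 mm high; leave it. Origin under the front of the handle, x along the tube.
- brick_a: Strapped brick of banknotes, 150 x 66 x 95 mm; leave it. Origin under its centre.
- brick_b: Strapped brick of banknotes, 150 x 66 x 95 mm; leave it. Origin under its centre.
- pack: Two banded packs of banknotes, 150 x 66 x 19 mm; leave them. Origin under the centre.
- tape: Black tape dispenser, 150 x 58 x 83 mm; leave it. Origin under its centre.
- stapler: Black stapler, 135 x 34 x 50 mm; leave it. Origin under its centre.
- basket: Pink plastic basket filled with rolled sheets, 250 (x) x 180 (y) mm, 130 mm high with the rolls, fixed, on the side of the sprayer away from the tray. Origin under its centre.
There are look-alikes about, which are no part of the job. What is shaped like the part that bears cap_grip but purple is not meant.

How it is judged:
On the way, in this order (a step that is already met when the one before it is completed fails the run):
1. cap turned to its first stop and left there unpressed to vent (angle between the x axis of cap_grip and the x axis of sprayer, either way round between 0.47 and 0.75 rad and z of cap_grip in the frame of sprayer above 0.1955 m), for 1 s.
2. cap pressed down and turned past the stop to its release (angle between the x axis of cap_grip and the x axis of sprayer, either way round above 1.17 rad and horizontal distance between cap_grip and sprayer below 0.008 m), for 0.05 s.
At the end, for the whole second after the job is handed in: The cap lies flat (within 3.5 degrees) and right way up on the floor of the tray, wholly inside its walls, released and at rest (z of cap_grip in the frame of tray between 0.03 and 0.037 m and angle between cap_grip's own z axis and vertical below 0.06 rad and x of cap_grip in the frame of tray between -0.078 and 0.078 m and y of cap_grip in the frame of tray between -0.053 and 0.053 m and linear speed of cap below 0.02 m/s); the robot touches nothing.
It fails at once if a bystander is moved more than 20 mm (distance of any of nozzle, coupler, lance, brick_a, brick_b, pack, tape, stapler from where it was at the start of the episode above 0.02 m).
It fails at once if the cap is dropped or thrown (let go and moving faster than 0.5 m/s) (linear speed of cap above 0.5 m/s and contact force between the fingers and cap below 0.1 N).
It fails at once if the cap is forced against the sprayer's neck or stops (over 90 N) (contact force between cap and sprayer above 90 N).
It also fails if it takes over 45 s, if anything falls off the work surface, if the arm or the gripper's body presses on something with over 40 N, if the wrist force passes 120 N, or if a joint passes its speed limit or range.

## Working session

There is one attempt and no reset: what is moved stays moved. The work goes in short steps, each a Python script; the robot and the scene stay as the last script left them, time stands still between calls to the robot, and variables do not carry over. Pictures are saved under pics/ and viewed, at most 10 in all, crops included, and the job is handed in when it is done.

```bash
mkdir -p pics; cat > h.py <<'E'
import numpy as np, cv2
from scipy.spatial.transform import Rotation as R
from bench import ctrl, claw, kin, capture, status
def cam(n):
    p=np.array(status.read_eef_pos()); q=R.from_quat(status.read_tcp_rot()).as_matrix()
    c=capture(n)
    T=np.eye(4)
    if 'hand_eye' in c:
        W=np.eye(4); W[:3,:3]=q; W[:3,3]=p; T=W@np.array(c['hand_eye'])
    else:
        T[:3,:3]=R.from_quat(c['attitude']).as_matrix(); T[:3,3]=c['xyz']
    c['T']=T
    return c
def slopes(c,uv):
    uv=np.atleast_2d(np.array(uv,float)); K=np.array(c['K'])
    d=np.array([c['k1'],0,0,0,0],float)
    return cv2.undistortPoints(uv[:,None,:],K,d)[:,0]
def rays(c,uv):
    s=slopes(c,uv); d=np.c_[s[:,0],-s[:,1],-np.ones(len(s))]
    return c['T'][:3,3], d@c['T'][:3,:3].T
def onplane(c,uv,z):
    o,d=rays(c,uv); return o+d*((z-o[2])/d[:,2])[:,None]
def bydepth(c,uv):
    uv=np.atleast_2d(np.array(uv)).astype(int); o,d=rays(c,uv)
    return o+d*c['depth'][uv[:,1],uv[:,0]][:,None]
E
python3 - <<'E'
from h import *
import pickle
for n in ("scene","side"):
    c=cam(n); cv2.imwrite(f"pics/{n}0.png",c['img']); pickle.dump(c,open(n+".pkl","wb")); print(n,c['T'].round(3),c['K'],c['k1'],(c['depth']>0).mean())
print(status.read_time_s())
E
```

```text
scene [[ 0.653 -0.473  0.592  1.183]
 [ 0.757  0.428 -0.494 -0.547]
 [-0.02   0.77   0.637  0.867]
 [ 0.     0.     0.     1.   ]] [[559.49206215   0.         317.66335191]
 [  0.         559.49206215 231.84989167]
 [  0.           0.           1.        ]] -0.16323277108040196 0.99376953125
side [[-0.891  0.276 -0.361  0.053]
 [-0.454 -0.503  0.736  0.895]
 [ 0.022  0.819  0.573  0.835]
 [ 0.     0.     0.     1.   ]] [[599.88748451   0.         319.75408775]
 [  0.         599.88748451 238.29891298]
 [  0.           0.           1.        ]] -0.20324794047225908 0.995830078125
0.1
```

View pics/scene0.png

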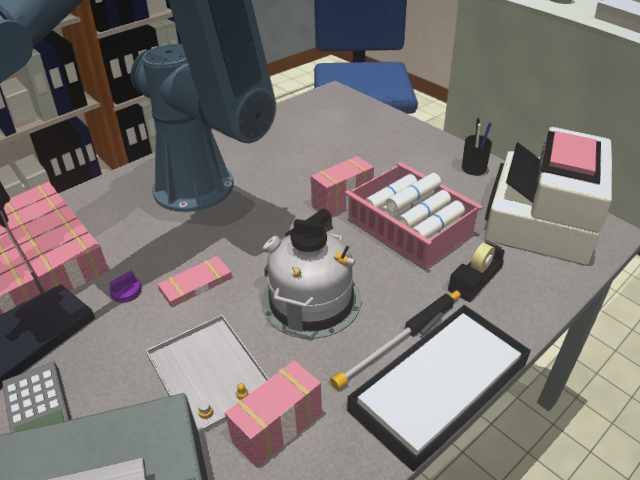

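View pics/side0.png

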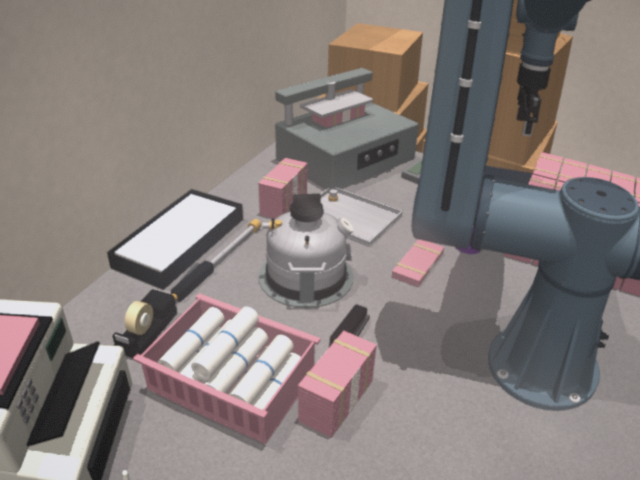

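Scene view: the cap is on the neck at about (310,232), gauge at (270,243), cock at (343,256). The tray has its corners near (148,352), (222,318), (268,385) and (182,430), with the brass parts at (205,410) and (242,390). The purple decoy is at (125,288).

```bash
python3 - <<'E'
from h import *
import pickle
c=pickle.load(open("scene.pkl","rb")); s=pickle.load(open("side.pkl","rb"))
np.set_printoptions(precision=3,suppress=True)
print("cap",bydepth(c,[(310,240),(318,220),(305,225)]),"gauge/cock",bydepth(c,[(270,243),(343,256),(297,271)]))
print("tray",onplane(c,[(148,352),(222,318)],.016),"parts",bydepth(c,[(205,410),(242,390)]))
print("side cap",bydepth(s,[(306,205),(306,215)]), "gauge", bydepth(s,[(346,226),(307,241)]))
# black cap pixels by depth points
v,u=np.mgrid[195:260,280:345]; uv=np.c_[u.ravel(),v.ravel()]
P=bydepth(c,uv); b=c['img'][uv[:,1],uv[:,0]].max(1)<70
m=b&(P[:,2]>.17)&(P[:,2]<.23); Q=P[m]; print(m.sum(),Q.min(0),Q.max(0),np.median(Q,0))
# look from above with wrist
x,y=(Q.min(0)+Q.max(0))[:2]/2
print(capture("wrist")["hand_eye"])
yaw=np.arctan2(y,x)
for zz in (.5,.45,.42):
    for a in (0,np.pi/2,-np.pi/2,np.pi):
        q=(R.from_euler('z',yaw+a)*R.from_euler('x',np.pi)).as_quat()
        print(zz,a,kin.ik([x,y,zz],q))
print(status.read_tcp_rot())
E
```

```text
cap [[ 0.557 -0.044  0.184]
 [ 0.388  0.118  0.046]
 [ 0.54  -0.041  0.208]] gauge/cock [[ 0.48  -0.084  0.15 ]
 [ 0.606 -0.005  0.152]
 [ 0.573 -0.091  0.144]]
tray [[ 0.449 -0.373  0.016]
 [ 0.47  -0.212  0.016]] parts [[ 0.641 -0.36   0.029]
 [ 0.649 -0.286  0.029]]
side cap [[ 0.538 -0.025  0.19 ]
 [ 0.524  0.001  0.185]] gauge [[ 0.463 -0.063  0.14 ]
 [ 0.506  0.029  0.144]]
918 [ 0.511 -0.069  0.17 ] [ 0.575 -0.003  0.216] [ 0.552 -0.044  0.187]
[[-0.001  0.947  0.322  0.083]
 [ 1.     0.001 -0.     0.001]
 [-0.     0.322 -0.947 -0.142]
 [ 0.     0.     0.     1.   ]]
0.5 0 [-0.285  0.033  1.244 -0.     1.865  1.353]
0.5 1.5707963267948966 [-0.285  0.033  1.244  0.     1.865 -0.218]
0.5 -1.5707963267948966 [-0.285  0.033  1.244 -0.     1.865  2.923]
0.5 3.141592653589793 [-0.285  0.033  1.244  0.     1.865 -1.789]
0.45 0 [-0.285  0.023  1.35  -0.     1.769  1.353]
0.45 1.5707963267948966 [-0.285  0.023  1.35   0.     1.769 -0.218]
0.45 -1.5707963267948966 [-0.285  0.023  1.35  -0.     1.769  2.923]
0.45 3.141592653589793 [-0.285  0.023  1.35   0.     1.769 -1.789]
0.42 0 [-0.285  0.023  1.407 -0.     1.711  1.353]
0.42 1.5707963267948966 [-0.285  0.023  1.407  0.     1.711 -0.218]
0.42 -1.5707963267948966 [-0.285  0.023  1.407 -0.     1.711  2.923]
0.42 3.141592653589793 [-0.285  0.023  1.407  0.     1.711 -1.789]
[ 0.984  0.176  0.    -0.001]
```

```bash
python3 - <<'E'
from h import *
import pickle
yaw=np.radians(33)
q=(R.from_euler('z',yaw)*R.from_euler('x',np.pi)).as_quat()
ctrl.move_ptp([.543,-.037,.36],q)
c=cam("wrist"); cv2.imwrite("pics/w1.png",c['img']); pickle.dump(c,open("w1.pkl","wb"))
print(status.read_time_s(),status.read_eef_pos(),status.read_joints(),status.read_ft_force())
E
```

```text
2.425 [ 0.54290337 -0.03789041  0.35961943] [-2.87752058e-01  3.44233185e-02  1.51177752e+00 -1.81737762e-04
  1.59599926e+00  7.08472493e-01] [ 0.09955568  0.4084677  -0.58206202]
```

View pics/w1.png

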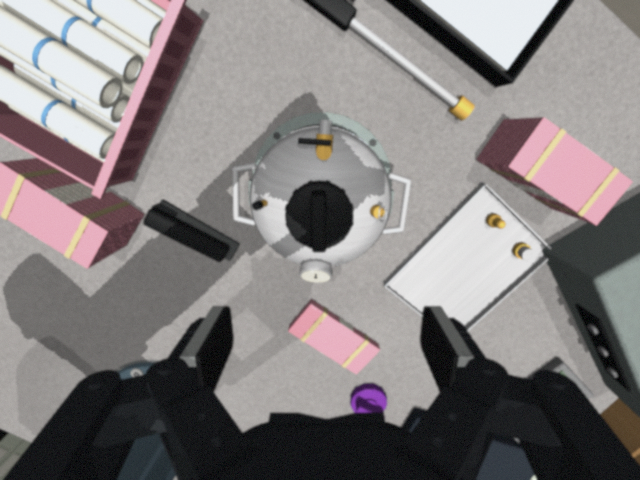

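Wrist view: the cap is at (319,213) with its wing nearly vertical. The gauge is at (316,271) and the cock at (322,150). The tray corners are at (386,286), (485,185), (549,247) and about (465,330), with the parts at (496,220) and (521,250).

```bash
python3 - <<'E'
from h import *
import pickle
np.set_printoptions(precision=4,suppress=True)
c=pickle.load(open("w1.pkl","rb"))
v,u=np.mgrid[170:260,270:370]; uv=np.c_[u.ravel(),v.ravel()]
P=bydepth(c,uv)
b=c['img'][uv[:,1],uv[:,0]].max(1)<60
cap=b&(P[:,2]>.16)&(np.hypot(P[:,0]-.543,P[:,1]+.037)<.06)
z=P[cap,2]; print(np.percentile(z,[1,10,30,50,80,95,99]))
w=cap&(P[:,2]>.2); W=P[w]; print("wing z",np.median(W[:,2]),w.sum())
def rect(Q):
    (cx,cy),(a,bb),t=cv2.minAreaRect((Q[:,:2]*1000).astype(np.float32)); 
    return cx,cy,a,bb,t
print("wing rect",rect(W))
S=P[cap&(P[:,2]>.165)&(P[:,2]<.197)]
(cx,cy),r=cv2.minEnclosingCircle((S[:,:2]*1000).astype(np.float32)); print("skirt",cx,cy,r,np.median(S[:,2]))
print("gauge,cock",bydepth(c,[(316,271),(324,146),(327,128)]), "handles",bydepth(c,[(235,195),(235,222),(409,180),(403,232)]))
# tray bright mask corners
g=c['img']; dz=bydepth(c,np.c_[np.mgrid[0:480,0:640][1].ravel(),np.mgrid[0:480,0:640][0].ravel()])
X=dz.reshape(480,640,3)
near=(np.hypot(X[...,0]-.555,X[...,1]+.30)<.2)
m=near&(X[...,2]>.008)&(X[...,2]<.022)
print("z tray",bydepth(c,[(430,280),(450,250),(500,280)]), "corners",onplane(c,[(386,286),(485,185),(549,247),(465,331)],.016))
print("parts",onplane(c,[(496,217),(519,250)],.03))
cv2.imwrite("pics/m.png",cv2.resize(np.where(m[...,None],g,g//4)[150:350,360:580],None,fx=3,fy=3)[:600])
crop=cv2.resize(g[110:300,220:420],None,fx=3,fy=3,interpolation=cv2.INTER_CUBIC); crop=np.clip(crop.astype(float)*1.8,0,255).astype(np.uint8)
cv2.imwrite("pics/cap1.png",crop)
E
```

```text
[0.1789 0.1836 0.1845 0.185  0.2095 0.2111 0.2118]
wing z 0.21041511605186414 873
wing rect (540.8742065429688, -31.92188835144043, 53.472572326660156, 13.92534351348877, 32.85715866088867)
skirt 540.6425170898438 -32.10634231567383 34.09646987915039 0.1846712886513709
gauge,cock [[ 0.4756 -0.0685  0.1504]
 [ 0.5976 -0.0011  0.1471]
 [ 0.6141  0.0059  0.1422]] handles [[ 0.4887  0.058   0.1029]
 [ 0.4186  0.0512  0.0002]
 [ 0.618  -0.1085  0.1039]
 [ 0.5487 -0.1803  0.0004]]
z tray [[ 0.5065 -0.2684  0.0019]
 [ 0.5659 -0.2623  0.0017]
 [ 0.5705 -0.3665  0.0036]] corners [[ 0.4622 -0.2069  0.016 ]
 [ 0.6747 -0.2326  0.016 ]
 [ 0.6569 -0.3842  0.016 ]
 [ 0.4666 -0.3725  0.016 ]]
parts [[ 0.6461 -0.2713  0.03  ]
 [ 0.6265 -0.3369  0.03  ]]
```

View pics/cap1.png

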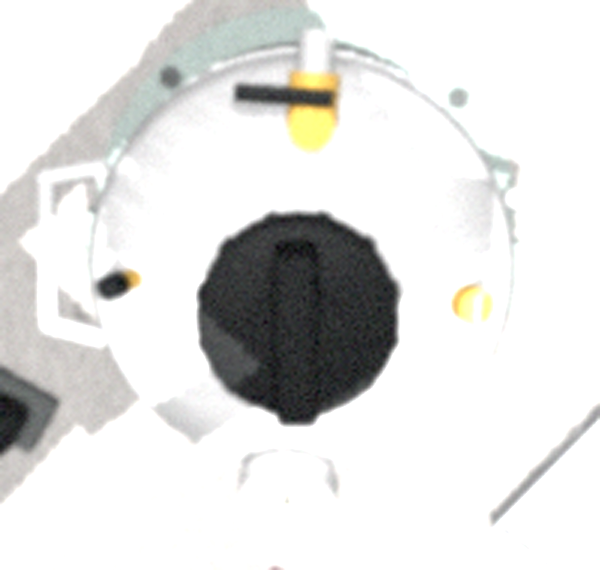

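View pics/m.png

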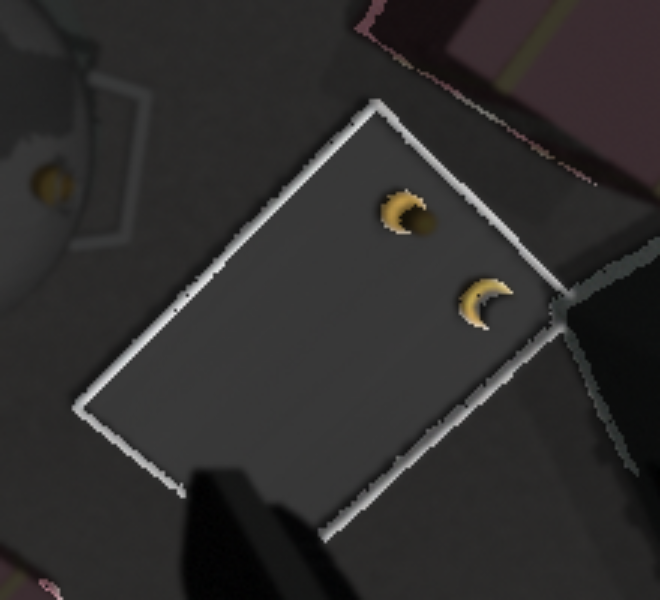

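The cap is at (0.541, -0.032) with yaw 32.9°, and the sprayer's x is at about 28.3°. The crop and mask confirm both the wing and the tray edges. Next I grasp and turn it to the first stop.

```bash
cat >> h.py <<'E'
C=np.array([.5408,-.0320])
def quat(deg): return (R.from_euler('z',np.radians(deg))*R.from_euler('x',np.pi)).as_quat()
def yawnow(): 
    m=R.from_quat(status.read_tcp_rot()).as_matrix(); return np.degrees(np.arctan2(m[1,0],m[0,0]))
def rep(t=""):
    print(t,"t%.2f"%status.read_time_s(),"yaw%.1f"%yawnow(),np.round(status.read_eef_pos(),4),"F",np.round(status.read_ft_force(),1),"M",np.round(status.read_torque(),2),"op%.4f g%.0f"%(status.read_opening(),status.read_grip_force()))
E
python3 - <<'E'
from h import *
q=quat(32.9)
ctrl.move_ptp([*C,.25],q); rep("above")
ctrl.servo_line([*C,.189],v=.1); rep("down")
claw.close(grip_force=60); rep("grip")
for y in (38,43,48,53,58):
    ctrl.move_ptp([*C,.189],quat(y)); rep()
    if abs(status.read_torque()[2])>1: break
E
```

```text
above t2.94 yaw32.9 [ 0.5411 -0.0325  0.2507] F [-0.2 -0.9  0.4] M [-0.04 -0.06  0.02] op0.0855 g0
down t3.70 yaw32.9 [ 0.5414 -0.0322  0.1899] F [1.3 0.1 0.4] M [-0.01  0.04  0.03] op0.0854 g0
grip t4.35 yaw32.9 [ 0.5408 -0.0318  0.1893] F [-2.5  1.6  3.9] M [0.26 0.29 0.01] op0.0125 g61
 t4.60 yaw37.9 [ 0.541  -0.032   0.1893] F [-1.3  0.8  2.8] M [0.21 0.2  0.08] op0.0129 g61
 t4.85 yaw42.8 [ 0.5411 -0.0321  0.1893] F [-0.5  1.   4.8] M [0.12 0.05 0.06] op0.0126 g61
 t5.10 yaw47.7 [ 0.5411 -0.0321  0.1893] F [-0.2 -0.   4.3] M [-0.    0.03  0.06] op0.0126 g61
 t5.35 yaw52.7 [ 0.5411 -0.0322  0.1893] F [0.2 0.6 5. ] M [0.06 0.04 0.01] op0.0129 g61
 t5.60 yaw57.7 [ 0.541  -0.0321  0.1893] F [-0.8  1.   5.3] M [0.09 0.04 0.11] op0.0125 g61
```

```bash
python3 - <<'E'
from h import *
for y in (60,61.5,62.5,63.5,64.5,65.5,66.5):
    ctrl.move_ptp([*C,.189],quat(y)); rep()
    if abs(status.read_torque()[2])>.35: break
y-=1; ctrl.move_ptp([*C,.189],quat(y)); rep("back")
c=cam("wrist"); cv2.imwrite("pics/w2.png",c['img'])
ctrl.pause(2.4); rep("vent")
E
```

```text
t5.85 yaw59.7 [ 0.541  -0.032   0.1893] F [-0.5  0.4  5.7] M [0.08 0.1  0.06] op0.0126 g61
 t6.10 yaw61.2 [ 0.5409 -0.032   0.1892] F [-0.5  0.2  5.2] M [0.09 0.1  0.02] op0.0127 g61
 t6.35 yaw62.2 [ 0.5408 -0.0319  0.1892] F [-1.3  1.1  5.6] M [ 0.06  0.21 -0.07] op0.0131 g61
 t6.60 yaw63.2 [ 0.5405 -0.0319  0.1892] F [-1.9  0.9  5.6] M [ 0.21  0.36 -0.1 ] op0.0126 g61
 t6.85 yaw64.2 [ 0.5402 -0.0318  0.1891] F [-4.   1.3  6.7] M [ 0.18  0.62 -0.15] op0.0128 g61
 t7.10 yaw65.2 [ 0.5399 -0.0317  0.189 ] F [-3.6  1.7  6.8] M [ 0.19  0.81 -0.22] op0.0128 g61
 t7.35 yaw66.2 [ 0.5397 -0.0317  0.189 ] F [-5.2  1.2  7.8] M [ 0.25  0.91 -0.31] op0.0127 g61
back t7.60 yaw65.2 [ 0.5398 -0.0317  0.189 ] F [-4.5  0.7  7.8] M [ 0.2   0.82 -0.19] op0.0129 g61
vent t10.05 yaw65.2 [ 0.5398 -0.0317  0.189 ] F [-4.1  1.8  7.1] M [ 0.21  0.87 -0.23] op0.0127 g61
```

View pics/w2.png

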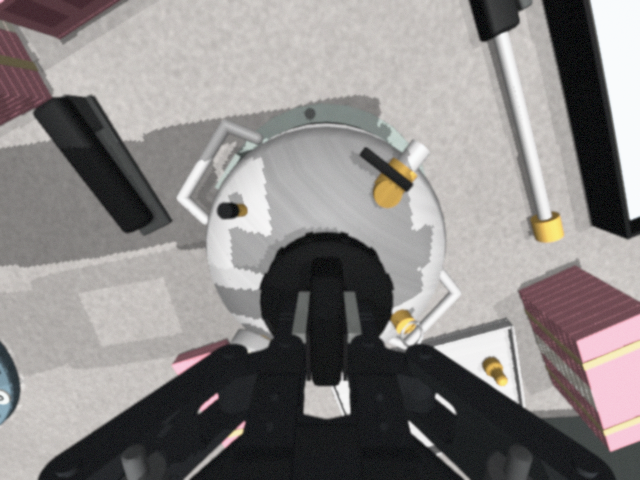

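The wing is held square between the pads at about (327,310). The stop was met at about 62°, and the cap has vented unpressed for over 2 s. Now I ease back off the stop and press.

```bash
python3 - <<'E'
from h import *
ctrl.move_ptp([*C,.189],quat(61)); rep()
for z in (.187,.1855,.184):
    ctrl.servo_line([*C,z],v=.02); rep("press")
if 8<status.read_ft_force()[2]<20:
  for y in (64,67,70,74):
    ctrl.move_ptp([*C,.184],quat(y)); rep()
    if abs(status.read_torque()[2])>.35: break
E
```

```text
t10.30 yaw60.7 [ 0.5405 -0.0319  0.189 ] F [-2.4  1.   6.1] M [ 0.13  0.23 -0.02] op0.0131 g61
press t10.55 yaw60.7 [ 0.5405 -0.0319  0.1873] F [-2.9  0.8  7.7] M [0.18 0.46 0.02] op0.0125 g61
press t10.80 yaw60.7 [ 0.5406 -0.032   0.1861] F [-4.5  1.7  9.4] M [ 0.22  0.55 -0.01] op0.0129 g61
press t11.05 yaw60.7 [ 0.5406 -0.0319  0.1848] F [-4.6  1.2 11. ] M [ 0.2   0.81 -0.01] op0.0129 g62
 t11.30 yaw63.7 [ 0.5409 -0.032   0.1849] F [-3.8  0.7  9.9] M [0.13 0.59 0.07] op0.0127 g62
 t11.55 yaw66.7 [ 0.541  -0.0319  0.185 ] F [-2.5  1.   9.2] M [0.3  0.55 0.08] op0.0126 g62
 t11.80 yaw69.7 [ 0.5411 -0.0318  0.185 ] F [-2.7  2.2  9.5] M [0.34 0.48 0.06] op0.0126 g62
 t12.05 yaw73.7 [ 0.5411 -0.0316  0.185 ] F [-1.4  2.  10.2] M [0.49 0.46 0.15] op0.0125 g62
```

It passed under the stop with no resistance, so I continue to the release.

```bash
python3 - <<'E'
from h import *
for y in (80,86,92,97,101,104,107):
    ctrl.move_ptp([*C,.184],quat(y)); rep()
    if abs(status.read_torque()[2])>.4: break
else:
    ctrl.pause(.2); rep()
    ctrl.servo_line([*C,.189],v=.02); rep("up")
    ctrl.servo_line([*C,.196],v=.02); rep("up")
E
```

```text
t12.30 yaw79.7 [ 0.5411 -0.0315  0.185 ] F [-3.3  3.5 11.1] M [0.53 0.42 0.16] op0.0127 g62
 t12.55 yaw85.7 [ 0.5409 -0.0314  0.185 ] F [-3.   4.1  9.9] M [0.52 0.48 0.18] op0.0129 g62
 t12.80 yaw91.7 [ 0.5408 -0.0312  0.1849] F [-4.   4.1  9.9] M [0.66 0.57 0.22] op0.0126 g62
 t13.05 yaw96.7 [ 0.5407 -0.0312  0.1848] F [-3.8  4.  10.6] M [0.67 0.6  0.26] op0.0129 g62
 t13.30 yaw100.7 [ 0.5407 -0.0312  0.1848] F [-2.6  4.  10.7] M [0.68 0.62 0.15] op0.0129 g62
 t13.55 yaw103.7 [ 0.5407 -0.0311  0.1849] F [-3.3  4.4  9.7] M [0.69 0.57 0.11] op0.0126 g62
 t13.80 yaw106.7 [ 0.5407 -0.0311  0.1848] F [-3.5  4.6 10.1] M [0.78 0.63 0.07] op0.0129 g62
 t14.00 yaw106.7 [ 0.5407 -0.0311  0.1848] F [-3.1  4.4  9.8] M [0.75 0.57 0.03] op0.0125 g62
up t14.40 yaw106.8 [ 0.5407 -0.0311  0.1892] F [-1.9  5.5  7.2] M [ 0.93  0.29 -0.1 ] op0.0128 g61
up t14.90 yaw107.0 [ 0.5401 -0.032   0.1953] F [-2.7  2.4  0.1] M [0.39 0.47 0.01] op0.0125 g60
```

```bash
python3 - <<'E'
from h import *
import pickle
ok=True
for z in (.199,.203,.21):
    ctrl.servo_line([*C,z],v=.03); rep("up")
    if status.read_ft_force()[2]<-6: ok=False; break
if ok:
    ctrl.servo_line([*C,.30],v=.12); rep("lift")
    c=cam("side"); cv2.imwrite("pics/s2.png",c['img'][60:360,180:580])
    c=cam("wrist"); cv2.imwrite("pics/w3.png",c['img']); pickle.dump(c,open("w3.pkl","wb"))
E
```

```text
up t15.15 yaw107.0 [ 0.5415 -0.0325  0.1995] F [ 0.3  0.1 -1.1] M [ 0.07  0.01 -0.02] op0.0127 g60
up t15.43 yaw107.0 [ 0.5412 -0.0322  0.2035] F [-0.2 -0.1 -0.7] M [ 0.01 -0.01  0.03] op0.0123 g60
up t15.82 yaw107.0 [ 0.541  -0.0321  0.2103] F [ 0.2 -0.5 -0.8] M [-0.    0.02  0.02] op0.0127 g60
lift t16.72 yaw107.0 [ 0.5403 -0.0319  0.299 ] F [ 0.  -0.1 -1.7] M [-0.01  0.02  0.01] op0.0127 g60
```

View pics/s2.png

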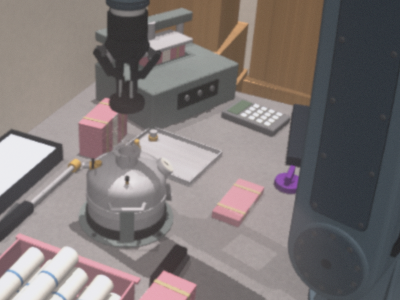

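The cap is held clear above the neck at crop (127,103) and looks level. The tray at crop (180,155) is free on its near side. Now I place it.

```bash
python3 - <<'E'
from h import *
T=[.512,-.3085]
ctrl.servo_line([*T,.16],v=.2); rep("over")
c=cam("wrist"); cv2.imwrite("pics/w4.png",c['img'])
ctrl.servo_line([*T,.040],v=.1); rep("low")
f0=status.read_ft_force()[2]; z=.040
while z>.020:
    z-=.001 if z<.031 else .003
    ctrl.servo_line([*T,z],v=.03)
    if np.mean([status.read_ft_force()[2] for _ in range(5)])-f0>2.5: break
rep("contact %.4f"%z)
E
```

```text
over t18.52 yaw107.1 [ 0.5125 -0.3078  0.1607] F [ 0.5  0.1 -0.7] M [-0.01  0.06 -0.02] op0.0121 g60
low t19.93 yaw107.0 [ 0.5125 -0.309   0.0408] F [ 0.3 -0.5 -1.3] M [-0.02 -0.06  0.04] op0.0127 g60
contact 0.0250 t22.18 yaw107.0 [ 0.5122 -0.3087  0.0253] F [-0.6 -0.1  2.5] M [0.08 0.13 0.01] op0.0130 g60
```

View pics/w4.png

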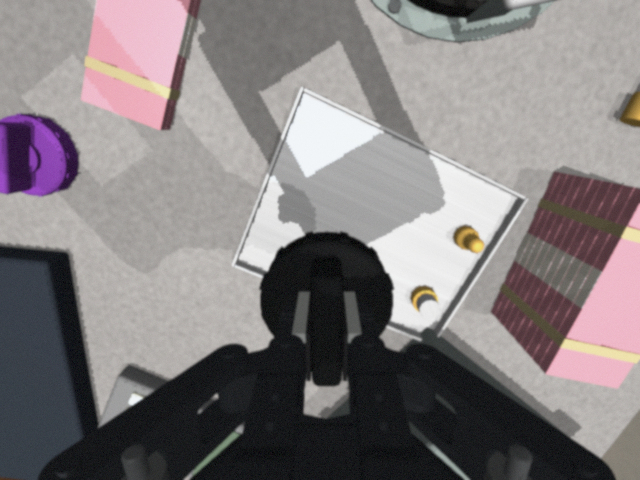

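The wrist image puts the tray corners at (302,89), (524,198) and (235,265), with both brass parts clear on the right. Contact came exactly at the expected floor height, so I release, retreat and verify.

```bash
python3 - <<'E'
from h import *
claw.release(); rep("open")
ctrl.servo_line([.512,-.3085,.10],v=.1)
ctrl.servo_line([.512,-.3085,.32],v=.2); rep("up")
ctrl.pause(.3)
c=cam("wrist"); cv2.imwrite("pics/w5.png",c['img'])
v,u=np.mgrid[0:330,100:560]; uv=np.c_[u.ravel(),v.ravel()]; P=bydepth(c,uv)
k=(c['img'][uv[:,1],uv[:,0]].max(1)<70)&(np.hypot(P[:,0]-.512,P[:,1]+.3085)<.05)&(P[:,2]>.01)&(P[:,2]<.06)
W=P[k&(P[:,2]>.04)]; S=P[k&(P[:,2]<.027)&(P[:,2]>.018)]
print("wing",W.mean(0),"skirt",S.min(0),S.max(0)); A=np.c_[S[:,:2],np.ones(len(S))]; print("slope",np.linalg.lstsq(A,S[:,2],rcond=None)[0])
E
```

```text
open t22.88 yaw107.0 [ 0.512  -0.3085  0.025 ] F [-0.2 -0.1 -0.6] M [0.03 0.02 0.03] op0.0854 g0
up t25.02 yaw107.0 [ 0.5115 -0.3081  0.3183] F [ 0.1 -0.1 -0.4] M [ 0.   -0.01  0.06] op0.0853 g0
wing [ 0.51307788 -0.30910842  0.04631997] skirt [ 0.47982327 -0.34260811  0.01804768] [ 0.5461369  -0.27746583  0.02684024]
slope [ 0.00333633 -0.01033836  0.0161549 ]
```

View pics/w5.png

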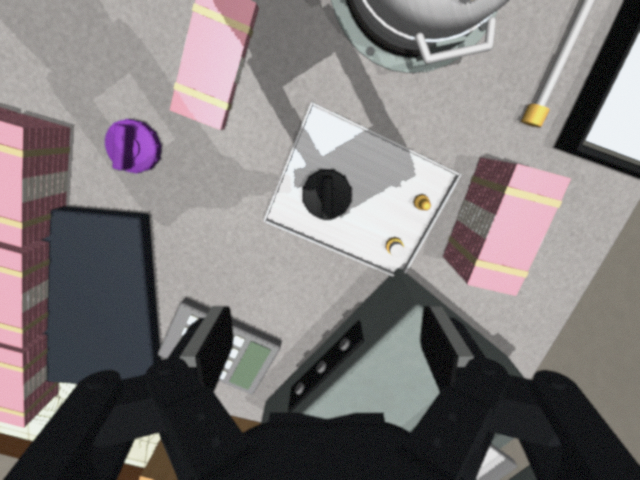

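The cap lies flat at (327,194), well inside the tray walls, with the brass parts undisturbed at (423,202) and (395,245). Handing in.

```bash
python3 -c "
from h import *
print(ctrl.finish_job(), status.read_time_s())"
```

```text
the job is handed in; nothing more can be done
the job is handed in; nothing more can be done
```

The cap was vented at the first stop for over two seconds, pressed and turned to its release, then lifted off and set flat and right way up in the tray; the job is handed in at about 25 s, though the hand-in gave no verdict.

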